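# Unlock the furnace's locking toggle, switch it on and press start

## Task

On the sloping furnace control unit (the one with a single round push button beside its toggle), switch on the power: pull the locked metal toggle bat outward until its lock lets it pass, flip it across from the side next to the push button to the other side, and let it sink fully home again. Then press the push button all the way in and let it go. Leave the toggle of the other unit as it is, and do not shove the beaker or the eraser about.

Things in the scene. Friction and masses are not known exactly. Their poses are not given: they have to be found in the camera images.
- furnace_grip (a point): Grip point of the furnace unit's toggle bat, on its axis, 12 mm below its end. Round steel head, 16 mm across here, tapering to 12 mm lower down; 24 mm above the panel along the bat. z: outward along the bat; x: along its hinge, up the panel's slope. Starts leaning 0.38 rad (22 deg) from the panel's normal, towards the button. Grip it firmly (60 N or so): a spring pulls back.
- furnace_pivot (a point): Fixed point on that bat's hinge axis, inside the case, 64 mm under the panel surface; 93 mm from furnace_grip when the bat is home. Axes of the panel: x up its slope, roughly towards the robot; y along the panel, from the toggle towards the push button; z its outward normal, 24 deg from vertical, leaning away from the robot. The bat swings about x; positive swing carries it to -y.
- furnace_swing (a joint): Swing of that bat (rad): 0 leaning towards the push button (off), 0.38 square to the panel, 0.76 leaning away from the button (on); stops at both ends, little friction, stays where left. When home the bat is locked and moves only about 0.1 rad from either end. The lock's ridges span 0.3 rad either side of the middle: swung to 0.70 or more, the bat is clear of them and sinks home.
- furnace_bat (a joint): Pull of that bat along its axis (m): 0 home, 0.020 end stop. Spring: 3.5 N at home, plus 0.35 N per mm. It crosses the middle only in a band of pull about 3 mm wide: pulled less, a hidden pin meets a lower ridge; pulled more, an upper ridge. The band starts at 3 to 14.5 mm, differs each time, unseen: feel for it, pulling 1 to 2 mm more after each blocked try.
- start_top (a point): Centre of the flat grey face, 30 mm across, of the round push button on the furnace panel, 102 mm beside the toggle; in a dark collar 46 mm across. The face stands 22 mm above the panel, 10 mm above the collar. z: outward panel normal; press along -z. Travel 6 mm; 1.5 N to start, 5 N fully in; springs back.
- start (a joint): Push of that button (m): 0 out, 0.006 fully in.
- furnace: Furnace control unit, fixed: grey case 170 mm up the slope x 220 mm wide x 75 mm deep, on a dark steel foot 200 x 200 mm; its panel slopes 24 deg and faces away from the robot. Origin on the table, 113 mm below the panel's centre; x to its rear (the robot's side), y to the push button's side. Toggle 30 mm to -y of the panel's centre, push button 72 mm to +y. Either unit may stand on either side of the table.
- pump: The other control unit, fixed: same case and the same toggle in the same place, but with two black dials (34 mm across, 16 mm high), one above the other, in place of the push button. Origin and axes as for furnace. Not to be operated.
- pump_swing (a joint): Swing of the other unit's bat (rad): starts within 0.04 of 0, leaning towards the dials, and is to stay there.
- pump_bat (a joint): Pull of the other unit's bat (m); starts at 0.
- beaker_mid (a point): Middle of a glass beaker, 68 mm across the rim, 85 mm high, standing between the two units. Bystander.
- eraser_mid (a point): Middle of a white eraser 22 x 50 x 14 mm lying on the far side of the units. Bystander.

How it is judged:
By the outcome, as a careful person would: the job done as asked, in the order asked, and still so for the second after the job is handed in, with the robot touching nothing.
It also fails if it takes over 64 s, if anything falls off the work surface, if the arm or the gripper's body presses on something with over 40 N, if the wrist force passes 120 N, or if a joint passes its speed limit or range.

## Robot

A 7-joint arm with a two-finger parallel gripper is mounted at the origin on the work surface. World frame = base frame: x ahead of the robot, y to its left, z up, the work surface at z = 0. Lengths are in m, angles in rad, forces in N, time in s.
With the tool pointing down it reaches from about 0.425 to 0.8 m from the base axis. Payload 8.3 kg.
Tool frame: the origin (TCP) lies at the very end of the fingers, on their centre line; the grasp point (between the pads) lies 19 mm behind it (env.grip_depth is the distance from the TCP to the grasp point, in m); y points along the fingers, x is the direction in which the jaws open and shut, and the axes are right-handed (so a half turn about y gives the same grasp; the last joint's range is limited). The gripper opens to 85 mm and grips with 20 to 120 N. Pads are 22 mm wide; open, the fingers measure 114 mm over their backs; the gripper's body (76 mm by 85 mm) begins 54 mm behind the grasp point. The pads swing forward as they close: fully open they stand 13 mm farther back than shut.
Start: joints at [1.065, 0.383, 0.016, 1.37, -0.006, 1.388, -0.046], TCP at [0.268, -0.565, 0.231] pointing down, gripper open.
Joint ranges: [-2.95, 2.95], [-0.25, 2.06], [-1.52, 1.56], [0.18, 2.33], [-1.44, 4.58], [0.02, 2.06], [-3.01, 3.01]. Speed limits (rad/s): [2.39, 2.39, 3.01, 3.01, 3.14, 3.14, 3.14].

## Interface

Orientations are given as a unit quaternion [w, x, y, z].
In Python, from cell import env gives the robot as it stands.
- The arm moves only by the tool carry_out, never from a script. Its argument "deltas" is a list of rows, each an object of numbers: "dx", "dy", "dz": the shift along the tool's x, y, z in m; "rx", "ry", "rz": the turn, a rotation vector about the tool's x, y, z in degrees; "hand": the opening, from -1 (shut) to 1 (fully open). A call has 1 to 5 rows; each row is the pose to reach, as a shift and turn from the pose measured when the call began, along the tool's axes at that moment; what a row does not reach only later rows make up. A row lasts 1/10 s, in which the tool goes at most 50 mm and 8.59 degrees, less where a joint would pass 70% of its speed; a pose out of reach is approached as far as the arm can. A call with a gripper value outside its range is refused whole. The fingers move at their own pace and stop on an object; the grip force is fixed at half the most. Time passes only in rows, so rows that repeat a pose let the fingers close. It gives the time, the measured TCP pose, the force and the opening at its end, in the units of the state.
- env.get_obs(): the state, without advancing time (a new reading comes with each control period).
- env.read_camera(name): name is "scene" or "top"; returns (picture, depth): 400x640x3 uint8, red, green, blue; 400x640 float32, m along the optical axis (not along the pixel's ray), 0 where there is no reading.
- env.get_calibration(name): a dict with "intrinsics" (3x3 intrinsics, pixels), "k1" (the pictures are not rectified: a ray, as slopes to the right and down, at radius r is drawn at 1 + k1 r^2 times it, then the intrinsics apply), "world_from_camera" (4x4, takes a point from camera to world coordinates). Camera axes: x right, y up, looking along -z (the intrinsics and any distortion apply to the point x, -y, -z); pixel columns grow to the right and rows downward; lengths in m; the calibration is good to about 2 mm. A picture is of the moment at which its call begins. get_calibration takes no time and is no camera call.
- env.finish_job(): hands the job in, once; it reports no verdict.
Trained networks look in the newest picture that a camera, given by its name, has taken for a name from the list of things; names that differ only in an ending like _2 or _b are one class to them, and where a whole thing is asked for, a point or a joint stands for the part that bears it (a point fixed in the world has none). Each returns a list of dicts, best first, with "confidence" (0 to 1); they miss things now and then, are a little off and sometimes report something else, mostly with a low value. They report only what shows in the picture. A call takes as long as a camera call.
- env.recognise(camera, target): "location" ([x, y, z] in m, in world coordinates, good to about 4 mm: the middle of the surface that is visible of it).
- env.outline_of(camera, target): "pixels" (400x640 bool, what is visible of it).
The state is a dict: "t": time; "joint_positions": joint angles; "qd": joint speeds; "joint_efforts": joint torques, N m; "ee_pos": TCP position; "tcp_rot": TCP orientation; "ft_force": force on the tool from outside, world axes, zero at the start; "moment": the same for the moment, N m; "finger_gap": finger opening in m.
Only numpy, scipy, OpenCV 4.12 (cv2) and the standard library are available. Lean on these libraries where they do the work, as an engineer would, in place of code of your own. Each camera call takes 0.05 s, during which the arm holds its last target.

## Working session

There is one attempt and no reset: what is moved stays moved. The work goes in short steps, Python scripts to look and compute and a tool call to move; the robot and the scene stay as the last step left them, time stands still between calls to the robot, and variables do not carry over. Pictures are saved under pics/ and viewed, and the job is handed in when it is done.

Besides the shell and the picture viewer there is one more tool, called after ">>>" as name(argument=value, ...) on one line, values as JSON. carry_out: Moves the arm, as the interface text tells. Its arguments: {"type":"object","properties":{"deltas":{"type":"array"}},"required":["deltas"]}

```bash
ls; mkdir -p pics; python3 - <<'E'
from cell import env
import cv2,numpy as np
print(env.get_obs())
for c in ["scene","top"]:
    p,d=env.read_camera(c); cv2.imwrite(f"pics/{c}0.png",p[:,:,::-1]); np.save(f"{c}0.npy",d)
    print(c,env.get_calibration(c))
    for t in ["furnace_grip","start_top","furnace","pump","beaker_mid","eraser_mid"]:
        r=env.recognise(c,t); print(t,[(np.round(x['location'],4).tolist(),round(x['confidence'],2)) for x in r[:3]])
print(env.get_obs()['t'])
E
```

```text
pics
{'t': 0.0, 'joint_positions': array([ 1.06508992,  0.3842186 ,  0.01637591,  1.37112079, -0.00628958,
        1.3882425 , -0.04648324]), 'qd': array([ 7.25555443e-05,  7.71297544e-05,  6.75933172e-04, -2.85449977e-04,
       -6.24129788e-04,  1.32382967e-03, -2.15537144e-04]), 'joint_efforts': array([-1.95100515e-04, -6.27592349e+01,  8.44483674e-01, -3.71819150e+01,
        1.66162552e-02,  1.42411067e-02,  2.36482680e-05]), 'ee_pos': array([ 0.26761085, -0.56425316,  0.23030621]), 'tcp_rot': array([ 0.59796244, -0.59725661,  0.37855939, -0.37738343]), 'ft_force': array([-0.68549227, -0.15028431, -0.38102817]), 'moment': array([ 0.06643552, -0.02608711, -0.00539022]), 'finger_gap': 0.08560033158600937}
scene {'intrinsics': array([[479.19364122,   0.        , 318.74560326],
       [  0.        , 479.19364122, 198.62867218],
       [  0.        ,   0.        ,   1.        ]]), 'k1': -0.07557915411323768, 'world_from_camera': array([[-0.89112676, -0.34299074,  0.29706979,  0.85873168],
       [ 0.45373328, -0.67989158,  0.57608467,  0.49524587],
       [ 0.00438354,  0.64815491,  
[... 433 characters left out ...]
  0.        , 323.72540318],
       [  0.        , 475.81981691, 199.69327539],
       [  0.        ,   0.        ,   1.        ]]), 'k1': -0.06211441366369782, 'world_from_camera': array([[ 0.050827  ,  0.97463538, -0.21795069,  0.33384431],
       [-0.99869828,  0.05053771, -0.0069052 , -0.01598934],
       [ 0.00428468,  0.21801795,  0.97593535,  1.29476122],
       [ 0.        ,  0.        ,  0.        ,  1.        ]])}
furnace_grip [([0.5722, 0.2547, 0.1444], 0.45)]
start_top []
furnace [([0.5175, 0.2432, 0.1128], 0.63)]
pump [([0.4809, -0.2682, 0.1132], 0.85)]
beaker_mid [([0.5756, 0.0107, 0.03], 0.66), ([0.5735, 0.2556, 0.1441], 0.17)]
eraser_mid [([0.7076, 0.0219, 0.0136], 0.59)]
0.7
```

View pics/scene0.png

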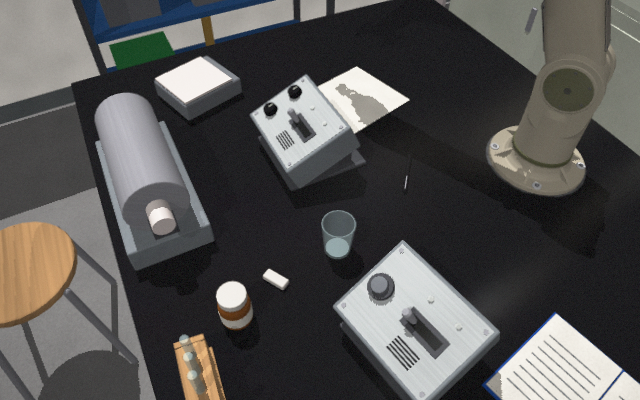

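View pics/top0.png

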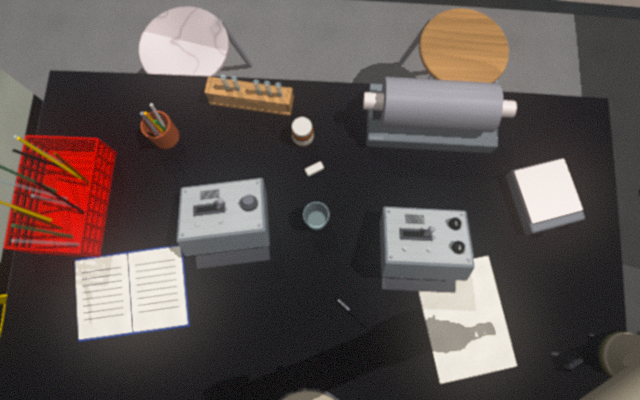

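The scene view shows the furnace unit in front: button about (380,288), bat about (408,318), and the beaker at (338,235). The top view puts the furnace at about (225,215), with the pump on the other side. Next I'll fit the panel pose.

```bash
cat > h.py <<'E'
from cell import env
import cv2,numpy as np
def cloud(c,d):
    k=env.get_calibration(c);K=k["intrinsics"];T=k["world_from_camera"];k1=k["k1"]
    v,u=np.mgrid[:400,:640]
    pts=np.stack([u.ravel(),v.ravel()],1).astype(np.float64)[:,None]
    r=cv2.undistortPoints(pts,K,np.array([k1,0,0,0.]))[:,0]
    z=d.ravel(); P=np.stack([r[:,0]*z,-r[:,1]*z,-z],1)
    return (P@T[:3,:3].T+T[:3,3]).reshape(400,640,3)
def fit(P):
    # robust plane: iterative
    idx=np.ones(len(P),bool)
    for _ in range(10):
        c=P[idx].mean(0);n=np.linalg.svd(P[idx]-c,full_matrices=False)[2][2]
        n*=np.sign(n[2]); idx=abs((P-c)@n)<(0.02 if _<3 else .004)
    return c,n,idx
E
python3 - <<'E'
from h import *
for c in ["scene","top"]:
    d=np.load(f"{c}0.npy");W=cloud(c,d)
    env.read_camera(c)
    m=env.outline_of(c,"furnace")[0]; print(c,m['confidence'],m['pixels'].sum())
    np.save(f"m_{c}.npy",m['pixels'])
    sel=(W[...,0]>.4)&(W[...,0]<.68)&(W[...,1]>.1)&(W[...,1]<.42)&(W[...,2]>.06)&(W[...,2]<.165)&(d>0)
    P=W[sel]; n0=np.array([np.sin(.419),0,np.cos(.419)])
    h=P@n0; med=np.median(h); P=P[abs(h-med)<.012]
    cc,n,i=fit(P); 
    Q=P[i]; ux=np.cross([0,0,1],n);ux/=np.linalg.norm(ux) # horizontal in plane
    print("n",n,"tilt",np.degrees(np.arccos(n[2])),"c",cc,i.sum())
    q=np.stack([Q[:,0],Q[:,1]],1)
    a=ux;b=np.cross(n,ux)
    uv=np.stack([(Q-cc)@a,(Q-cc)@b],1).astype(np.float32)
    r=cv2.minAreaRect(uv);print("rect",r)
    ctr=cc+a*r[0][0]+b*r[0][1]; print("ctr",ctr)
    # robust extents via percentiles along rect axes
    for nm in ["furnace_grip","start_top","furnace_bat"]:
        o=env.outline_of(c,nm)
        for x in o[:2]:
            S=W[x['pixels']&(d>0)]
            print(nm,round(x['confidence'],2),len(S),"med",np.median(S,0) if len(S) else None,"maxh",np.percentile((S-cc)@n,95) if len(S) else 0)
E
```

```text
scene 0.56 15250
n [0.39859391 0.0708915  0.91438356] tilt 23.88166491532514 c [0.56254498 0.26161712 0.11364292] 13130
rect ((-0.010188363492488861, -5.445629358291626e-05), (0.21987725794315338, 0.17033784091472626), 0.044541191309690475)
ctr [0.56437805 0.2515949  0.11362087]
furnace_grip 0.57 142 med [0.5753693  0.25457494 0.14253163] maxh 0.03567024719571508
start_top 0.55 272 med [0.58472442 0.18485735 0.13226677] maxh 0.022825868744251642
furnace_bat 0.45 149 med [0.5744024  0.2550683  0.14219998] maxh 0.035650820382432634
top 0.56 7021
n [0.3971931  0.06904839 0.91513385] tilt 23.775257199627212 c [0.55791969 0.25529102 0.11654861] 4099
rect ((-0.0037689208984375, -0.0054440125823020935), (0.21950142085552216, 0.17314021289348602), 0.2465217560529709)
ctr [0.56347359 0.25243107 0.11435385]
furnace_grip 0.57 41 med [0.57129685 0.2505398  0.14304023] maxh 0.035646732234868
start_top 0.61 109 med [0.58233493 0.18265786 0.13323385] maxh 0.02347039153727058
furnace_bat 0.54 84 med [0.57076268 0.25188365 0.13631763] maxh 0.035600152068281946
```

```bash
cat >> h.py <<'E'
from scipy.spatial.transform import Rotation as Rn
n=np.array([.398,.070,.9147]);n/=np.linalg.norm(n)
yf=np.array([n[1],-n[0],0]);yf/=np.linalg.norm(yf)
xf=np.cross(yf,n)
ctr=np.array([.564,.252,.1138])
def pan(p): return (np.asarray(p)-ctr)@np.stack([xf,yf,n],1)
def wor(q): return ctr+np.stack([xf,yf,n],1)@np.asarray(q)
def q2R(q): return Rn.from_quat([q[1],q[2],q[3],q[0]])
def delta(tcp,R,o=None):
    o=o or env.get_obs(); C=q2R(o['tcp_rot'])
    d=C.inv().apply(np.asarray(tcp)-o['ee_pos']); r=(C.inv()*R).as_rotvec(degrees=True)
    return np.round(d*1000,1),np.round(r,2)
off=np.zeros(3)
piv=lambda: np.array([0,-.030,-.064])+off   # panel coords
def batpose(th,pull=0,gd=None,r0=.093,sgn=1,tilt=0):
    """th swing; returns TCP pos world and Rotation with grasp pt on bat"""
    a=.38-th; b=np.array([0,np.sin(a),np.cos(a)])
    g=piv()+(r0+pull)*b
    at=a+tilt; bt=np.array([0,np.sin(at),np.cos(at)])
    F=np.stack([xf,yf,n],1)
    yt=-F@bt; xt=sgn*xf; R=Rn.from_matrix(np.stack([xt,yt,np.cross(xt,yt)],1))
    gd=env.grip_depth if gd is None else gd
    return wor(g)+gd*yt,R
E
python3 - <<'E'
from h import *
for c in ["scene","top"]:
    d=np.load(f"{c}0.npy");W=cloud(c,d);S=pan(W[d>0])
    s=S[(abs(S[:,0])<.03)&(S[:,1]>-.06)&(S[:,1]<.03)&(S[:,2]>.008)&(S[:,2]<.05)]
    for lo in range(8,44,4):
        b=s[(s[:,2]>lo/1e3)&(s[:,2]<lo/1e3+.004)]
        if len(b):print(c,lo,len(b),"x",b[:,0].min().round(4),b[:,0].max().round(4),"y",b[:,1].min().round(4),b[:,1].max().round(4))
    s=S[(abs(S[:,0])<.04)&(S[:,1]>.04)&(S[:,1]<.1)&(S[:,2]>.018)&(S[:,2]<.03)]
    print("btn",s.min(0),s.max(0),s.mean(0))
print(env.grip_depth, q2R(env.get_obs()['tcp_rot']).as_matrix().round(2))
print(xf,yf,n)
E
```

```text
scene 8 3 x -0.0057 0.0023 y -0.0074 -0.0036
scene 12 5 x -0.0045 0.0033 y -0.0073 -0.0049
scene 16 10 x -0.0058 0.0064 y -0.0069 -0.0027
scene 20 10 x -0.0048 0.0063 y -0.0067 -0.0024
scene 24 15 x -0.0073 0.0083 y -0.0055 0.0028
scene 28 28 x -0.0074 0.0082 y -0.0041 0.0119
scene 32 60 x -0.0064 0.007 y -0.0044 0.0113
scene 36 3 x -0.0053 0.0013 y 0.0 0.0027
btn [-0.01498806  0.05758853  0.0181564 ] [0.01413475 0.08631334 0.02432926] [-0.00055867  0.07147251  0.0209334 ]
top 8 3 x 0.0044 0.0059 y -0.0025 0.0028
top 12 3 x 0.0045 0.0051 y -0.0066 0.0005
top 16 6 x 0.0042 0.0074 y -0.0058 0.0044
top 20 4 x 0.0049 0.0066 y -0.0047 0.0074
top 24 10 x -0.0013 0.0088 y -0.0038 0.0114
top 28 12 x -0.0055 0.0091 y -0.003 0.0117
top 32 14 x -0.004 0.0076 y 0.0003 0.0106
top 36 4 x 0.0001 0.0046 y -0.0016 0.0039
btn [-0.01419073  0.05733492  0.01819455] [0.01773115 0.0853956  0.0247956 ] [0.00120724 0.07092404 0.0213322 ]
0.0187 [[ 0.43 -0.    0.9 ]
 [-0.9   0.    0.43]
 [-0.   -1.    0.  ]]
[-0.90088149 -0.15844649  0.40411292] [ 0.17322064 -0.98488304  0.        ] [0.39800396 0.0700007  0.91470911]
```

```bash
cat > d.py <<'E'
import sys
from h import *
th,pull=float(sys.argv[1]),float(sys.argv[2])
t=float(sys.argv[3]) if len(sys.argv)>3 else 0
p,R=batpose(th,pull,sgn=-1,r0=.097,tilt=t)
o=env.get_obs();print("target",p.round(4),"now",o['ee_pos'].round(4),"t",o['t'],"F",o['ft_force'].round(1),"gap",round(o['finger_gap'],4));print(*delta(p,R,o));print(o['joint_positions'].round(2))
E
sed -i 's/^off=.*/off=np.array([.0005,-.0015,0])/' h.py
python3 d.py 0 .12
```

```text
target [0.6187 0.2189 0.2239] now [ 0.2678 -0.5647  0.2313] t 1.2 F [-0.2 -0.3 -0. ] gap 0.0853
[-557.7    7.5  652.8] [  2.97 -68.05  33.73]
[ 1.07  0.38  0.02  1.37 -0.01  1.39 -0.05]
```

>>> carry_out(deltas=[{"dy": -0.05}, {"dy": -0.1}, {"dy": -0.13}, {"dy": -0.13}])

```text
validation failed for argument at $.de...
```

```bash
python3 d.py 0 .14
```

```text
target [0.6273 0.2129 0.2409] now [ 0.2678 -0.5647  0.2313] t 1.2 F [-0.2 -0.3 -0. ] gap 0.0853
[-548.5   -9.5  658. ] [  2.97 -68.05  33.73]
[ 1.07  0.38  0.02  1.37 -0.01  1.39 -0.05]
```

>>> carry_out(deltas=[{"dx": 0, "dy": -0.05, "dz": 0, "rx": 0, "ry": 0, "rz": 0, "hand": 1}, {"dx": 0, "dy": -0.1, "dz": 0, "rx": 0, "ry": 0, "rz": 0, "hand": 1}, {"dx": -0.05, "dy": -0.13, "dz": 0.03, "rx": 0, "ry": -8, "rz": 0, "hand": 1}, {"dx": -0.08, "dy": -0.13, "dz": 0.08, "rx": 0, "ry": -14, "rz": 0, "hand": 1}, {"dx": -0.12, "dy": -0.13, "dz": 0.12, "rx": 0, "ry": -21, "rz": 0, "hand": 1}])

```text
t: 1.7
ee_pos: [0.3152, -0.4295, 0.362]
tcp_rot: [-0.656, 0.657, -0.261, 0.263]
ft_force: [1.4, 0.2, -0.8]
finger_gap: 0.0856
```

```bash
python3 d.py 0 .14
```

```text
target [0.6273 0.2129 0.2409] now [ 0.3152 -0.4295  0.362 ] t 1.7 F [ 1.4  0.2 -0.8] gap 0.0856
[-215.5  120.2  681.1] [  8.93 -47.48  31.74]
[ 0.96  0.16 -0.09  1.37  0.01  1.61  0.11]
```

>>> carry_out(deltas=[{"dx": -0.02, "dy": 0, "dz": 0.045, "rx": 0, "ry": -8, "rz": 0, "hand": 1}, {"dx": -0.03, "dy": 0, "dz": 0.09, "rx": 0, "ry": -16, "rz": 0, "hand": 1}, {"dx": -0.045, "dy": 0, "dz": 0.135, "rx": 0, "ry": -24, "rz": 0, "hand": 1}, {"dx": -0.06, "dy": 0, "dz": 0.18, "rx": 0, "ry": -32, "rz": 0, "hand": 1}, {"dx": -0.075, "dy": 0, "dz": 0.225, "rx": 0, "ry": -40, "rz": 0, "hand": 1}])

```text
t: 2.2
ee_pos: [0.4159, -0.2127, 0.362]
tcp_rot: [-0.706, 0.708, -0.018, 0.02]
ft_force: [0.9, -0.4, 0.2]
finger_gap: 0.0857
```

```bash
python3 d.py 0 .14
```

```text
target [0.6273 0.2129 0.2409] now [ 0.4159 -0.2127  0.362 ] t 2.2 F [ 0.9 -0.4  0.2] gap 0.0857
[187.6 120.4 436.8] [18.81 -8.24 26.  ]
[ 0.73  0.02 -0.33  1.52  0.01  1.6   0.34]
```

>>> carry_out(deltas=[{"dx": 0.02, "dy": 0, "dz": 0.045, "rx": 4, "ry": -2, "rz": 5, "hand": 1}, {"dx": 0.04, "dy": 0, "dz": 0.09, "rx": 8, "ry": -3, "rz": 10, "hand": 1}, {"dx": 0.06, "dy": 0, "dz": 0.135, "rx": 11, "ry": -5, "rz": 15, "hand": 1}, {"dx": 0.08, "dy": 0, "dz": 0.18, "rx": 15, "ry": -7, "rz": 20, "hand": 1}, {"dx": 0.1, "dy": 0, "dz": 0.225, "rx": 18.8, "ry": -8.2, "rz": 26, "hand": 1}])

```text
t: 2.7
ee_pos: [0.5267, 0.0101, 0.3572]
tcp_rot: [0.798, -0.561, 0.12, 0.182]
ft_force: [-47.0, -9.3, 18.9]
finger_gap: 0.0854
```

```bash
python3 d.py 0 .14
```

```text
target [0.6273 0.2129 0.2409] now [0.5267 0.0101 0.3572] t 2.7 F [-47.   -9.3  18.9] gap 0.0854
[168.8 117.8 149.7] [-0.11  0.01  0.49]
[ 0.42  0.58 -0.59  1.   -0.08  2.06 -0.09]
```

>>> carry_out(deltas=[{"dx": 0, "dy": 0, "dz": 0, "rx": 0, "ry": 0, "rz": 0, "hand": 1}])

```text
t: 2.8
ee_pos: [0.5294, 0.015, 0.3468]
tcp_rot: [0.8, -0.556, 0.125, 0.19]
ft_force: [-0.7, -0.6, -2.1]
finger_gap: 0.0854
```

```bash
python3 d.py 0 .14; python3 -c "
from cell import env
print(env.get_obs()['qd'].round(2),env.get_obs()['joint_positions'].round(3)); print([x for x in dir(env) if x[0]!='_'])"
```

```text
target [0.6273 0.2129 0.2409] now [0.5294 0.015  0.3468] t 2.8 F [-0.7 -0.6 -2.1] gap 0.0854
[164.  107.2 146.9] [-0.69  0.24 -0.51]
[ 0.41  0.6  -0.59  1.   -0.08  2.05 -0.09]
[ 0.03 -0.14  0.07 -0.01  0.02  0.06  0.07] [ 0.412  0.598 -0.593  0.999 -0.077  2.051 -0.091]
['MotionError', 'finish_job', 'get_calibration', 'get_obs', 'grip_depth', 'outline_of', 'read_camera', 'recognise']
```

>>> carry_out(deltas=[{"dx": 0.02, "dy": 0.02, "dz": 0.02, "rx": 0, "ry": 0, "rz": 0, "hand": 1}, {"dx": 0.05, "dy": 0.04, "dz": 0.045, "rx": 0, "ry": 0, "rz": 0, "hand": 1}, {"dx": 0.08, "dy": 0.06, "dz": 0.075, "rx": 0, "ry": 0, "rz": 0, "hand": 0.6}, {"dx": 0.11, "dy": 0.08, "dz": 0.1, "rx": 0, "ry": 0, "rz": 0, "hand": 0.6}, {"dx": 0.135, "dy": 0.095, "dz": 0.125, "rx": 0, "ry": 0, "rz": 0, "hand": 0.6}])

```text
t: 3.3
ee_pos: [0.6074, 0.1851, 0.2539]
tcp_rot: [0.8, -0.556, 0.125, 0.19]
ft_force: [0.4, -0.5, -0.2]
finger_gap: 0.0684
```

```bash
python3 d.py 0 .12
```

```text
target [0.6187 0.2189 0.2239] now [0.6074 0.1851 0.2539] t 3.3 F [ 0.4 -0.5 -0.2] gap 0.0684
[28.  30.8 21. ] [-0.67  0.21 -0.55]
[ 0.12  0.81 -0.59  0.87 -0.06  1.89 -0.3 ]
```

>>> carry_out(deltas=[{"dx": 0.014, "dy": 0.015, "dz": 0.01, "rx": 0, "ry": 0, "rz": 0, "hand": 0.4}, {"dx": 0.028, "dy": 0.031, "dz": 0.021, "rx": -0.7, "ry": 0.2, "rz": -0.5, "hand": 0.4}, {"dx": 0.028, "dy": 0.06, "dz": 0.021, "rx": -0.7, "ry": 0.2, "rz": -0.5, "hand": 0.4}, {"dx": 0.028, "dy": 0.08, "dz": 0.021, "rx": -0.7, "ry": 0.2, "rz": -0.5, "hand": 0.4}, {"dx": 0.028, "dy": 0.08, "dz": 0.021, "rx": -0.7, "ry": 0.2, "rz": -0.5, "hand": 0.4}])

```text
t: 3.8
ee_pos: [0.5949, 0.234, 0.1802]
tcp_rot: [0.796, -0.562, 0.124, 0.188]
ft_force: [-0.8, -0.8, 0.6]
finger_gap: 0.0598
```

```bash
python3 d.py 0 0; python3 - <<'E'
from h import *
for c in ["scene","top"]:
    p,d=env.read_camera(c); cv2.imwrite(f"pics/{c}1.png",p[:,:,::-1])
    if c=="scene": cv2.imwrite("pics/s1z.png",cv2.resize(p[180:380,280:540,::-1],None,fx=3,fy=3)[:600])
E
```

```text
target [0.5666 0.255  0.122 ] now [0.5949 0.234  0.1802] t 3.8 F [-0.8 -0.8  0.6] gap 0.0598
[ 1.7 68.   0.5] [ 0.12 -0.01 -0.31]
[ 0.08  0.82 -0.59  1.01 -0.05  1.72 -0.32]
```

View pics/s1z.png

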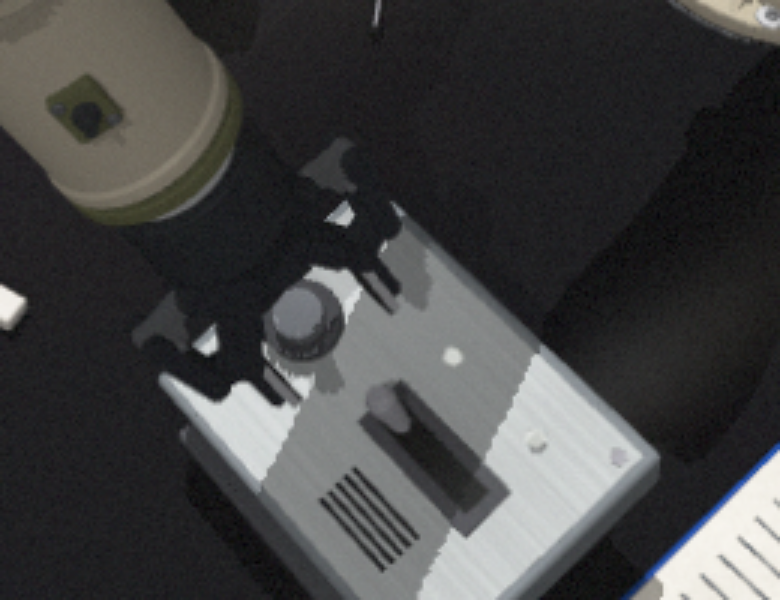

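The fingers straddle the bat line and the bat, at zoomed pixel (385,403), lies on the approach line. Going in.

>>> carry_out(deltas=[{"dx": 0.0015, "dy": 0.025, "dz": 0.0005, "rx": 0, "ry": 0, "rz": -0.3, "hand": 0.2}, {"dx": 0.0015, "dy": 0.05, "dz": 0.0005, "rx": 0, "ry": 0, "rz": -0.3, "hand": 0.1}, {"dx": 0.0015, "dy": 0.062, "dz": 0.0005, "rx": 0, "ry": 0, "rz": -0.3, "hand": 0}, {"dx": 0.0015, "dy": 0.067, "dz": 0.0005, "rx": 0, "ry": 0, "rz": -0.3, "hand": 0}, {"dx": 0.0015, "dy": 0.068, "dz": 0.0005, "rx": 0, "ry": 0, "rz": -0.3, "hand": -0.2}])

```text
t: 4.4
ee_pos: [0.5698, 0.2538, 0.1255]
tcp_rot: [0.797, -0.562, 0.121, 0.183]
ft_force: [0.3, -1.1, 0.4]
finger_gap: 0.0342
```

```bash
python3 d.py 0 0
```

```text
target [0.5666 0.255  0.122 ] now [0.5698 0.2538 0.1255] t 4.4 F [ 0.3 -1.1  0.4] gap 0.0342
[-1.3  4.8 -0.1] [ 0.04 -0.06  0.35]
[ 0.09  0.81 -0.6   1.17 -0.05  1.56 -0.32]
```

>>> carry_out(deltas=[{"dx": -0.001, "dy": 0.004, "dz": 0, "rx": 0, "ry": 0, "rz": 0.3, "hand": -0.3}, {"dx": -0.001, "dy": 0.004, "dz": 0, "rx": 0, "ry": 0, "rz": 0.3, "hand": -1}, {"dx": -0.001, "dy": 0.004, "dz": 0, "rx": 0, "ry": 0, "rz": 0.3, "hand": -1}, {"dx": -0.001, "dy": 0.004, "dz": 0, "rx": 0, "ry": 0, "rz": 0.3, "hand": -1}, {"dx": -0.001, "dy": 0.004, "dz": 0, "rx": 0, "ry": 0, "rz": 0.3, "hand": -1}])

```text
t: 4.9
ee_pos: [0.5677, 0.2546, 0.1231]
tcp_rot: [0.797, -0.562, 0.122, 0.185]
ft_force: [1.0, -2.2, 5.3]
finger_gap: 0.0133
```

```bash
python3 d.py 0 0;  python3 - <<'E'
from h import *
for c in ["scene","top"]:
    p,d=env.read_camera(c)
    if c=="scene": cv2.imwrite("pics/s2z.png",cv2.resize(p[180:380,280:540,::-1],None,fx=3,fy=3)[:600])
E
```

```text
target [0.5666 0.255  0.122 ] now [0.5677 0.2546 0.1231] t 4.9 F [ 1.  -2.2  5.3] gap 0.0133
[-0.5  1.6 -0.1] [ 0.03 -0.06  0.12]
[ 0.09  0.81 -0.6   1.17 -0.05  1.56 -0.32]
```

View pics/s2z.png

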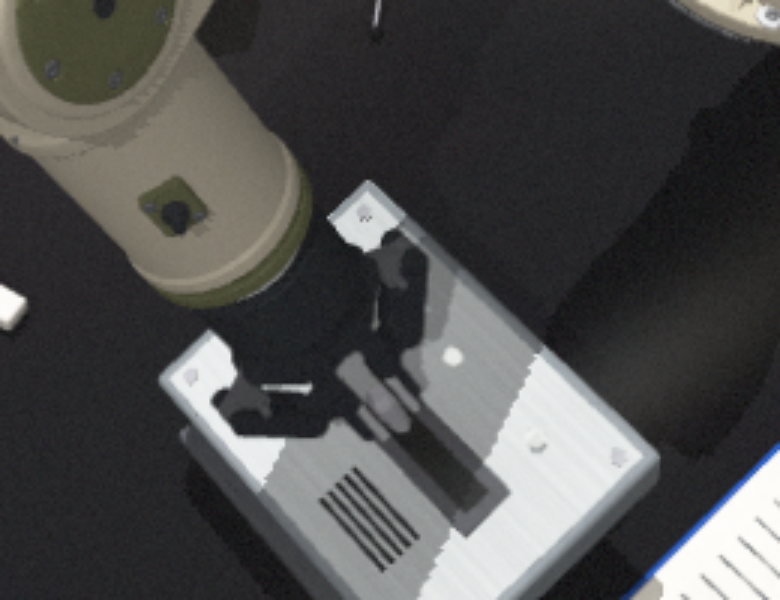

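>>> carry_out(deltas=[{"dx": 0, "dy": 0, "dz": 0, "rx": 0, "ry": 0, "rz": 0, "hand": -1}, {"dx": 0, "dy": 0, "dz": 0, "rx": 0, "ry": 0, "rz": 0, "hand": -1}])

```text
t: 5.2
ee_pos: [0.5677, 0.2546, 0.1232]
tcp_rot: [0.797, -0.562, 0.122, 0.185]
ft_force: [-0.0, -1.0, 3.0]
finger_gap: 0.0135
```

```bash
python3 d.py 0 0
```

```text
target [0.5666 0.255  0.122 ] now [0.5677 0.2546 0.1232] t 5.2 F [-0. -1.  3.] gap 0.0135
[-0.4  1.6 -0.1] [ 0.03 -0.06  0.12]
[ 0.09  0.81 -0.6   1.17 -0.05  1.56 -0.32]
```

```bash
cat > r.py <<'E'
import sys,os,pickle
from h import *
o=env.get_obs()
if not os.path.exists("ref.pkl"): pickle.dump((o['ee_pos'],o['tcp_rot']),open("ref.pkl","wb"))
p0,q0=pickle.load(open("ref.pkl","rb"));R0=q2R(q0)
pv=wor(piv())
def tgt(th,pull):
    Q=Rn.from_rotvec(xf*th); a=.38
    b=np.cos(a)*n+np.sin(a)*yf
    return pv+Q.apply(p0+pull*b-pv),Q*R0
def state(o):
    C=q2R(o['tcp_rot']); rv=(C*R0.inv()).as_rotvec()
    v=o['ee_pos']-pv; g0=p0-pv
    # grasp point angle and radius from pivot
    gp=o['ee_pos']-C.as_matrix()[:,1]*env.grip_depth-pv; g=p0-R0.as_matrix()[:,1]*env.grip_depth-pv
    A=lambda w:np.arctan2(w@yf,w@n); L=lambda w:np.hypot(w@yf,w@n)
    a=A(gp); t=np.array([0,np.cos(a),-np.sin(a)]); F=np.array([o['ft_force']@xf,o['ft_force']@yf,o['ft_force']@n])
    print("t %.1f toolrot %.3f swing %.3f pull %.2f mm | F x %.1f, against swing %.1f, outward %.1f | M_x %.2f gap %.4f"%(o['t'],rv@xf,A(g)-a,1e3*(L(gp)-L(g)),F[0],F@t,F@np.array([0,np.sin(a),np.cos(a)]),o['moment']@xf,o['finger_gap']))
state(o)
for s in sys.argv[1:]:
    th,pu=map(float,s.split(",")); p,R=tgt(th,pu/1e3); print(s,*delta(p,R,o))
E
python3 r.py 0,4 .1,4 .15,4 .2,4
```

```text
t 5.2 toolrot 0.000 swing 0.000 pull 0.00 mm | F x 1.4, against swing -0.1, outward 2.9 | M_x 0.42 gap 0.0135
0,4 [ 0. -4. -0.] [0. 0. 0.]
.1,4 [-0.  -3.6  8.4] [-5.73 -0.01 -0.01]
.15,4 [-0.  -3.  12.5] [-8.59 -0.02 -0.01]
.2,4 [-0.  -2.3 16.7] [-1.146e+01 -2.000e-02 -1.000e-02]
```

>>> carry_out(deltas=[{"dx": 0, "dy": -0.002, "dz": 0, "rx": 0, "ry": 0, "rz": 0, "hand": -1}, {"dx": 0, "dy": -0.004, "dz": 0, "rx": 0, "ry": 0, "rz": 0, "hand": -1}, {"dx": 0, "dy": -0.0042, "dz": 0, "rx": 0, "ry": 0, "rz": 0, "hand": -1}, {"dx": 0, "dy": -0.004, "dz": 0.0042, "rx": -2.9, "ry": 0, "rz": 0, "hand": -1}, {"dx": 0, "dy": -0.0036, "dz": 0.0084, "rx": -5.7, "ry": 0, "rz": 0, "hand": -1}])

```text
t: 5.7
ee_pos: [0.5687, 0.2608, 0.1284]
tcp_rot: [0.767, -0.602, 0.114, 0.191]
ft_force: [-3.4, 1.2, -4.8]
finger_gap: 0.0134
```

```bash
python3 r.py .15,4 .2,4
```

```text
t 5.7 toolrot 0.101 swing 0.093 pull 3.39 mm | F x 0.9, against swing -0.1, outward -5.9 | M_x 0.36 gap 0.0134
.15,4 [ 0.1 -0.5  4.9] [-2.8  -0.09 -0.11]
.2,4 [ 0.1 -0.2  9.1] [-5.67 -0.1  -0.11]
```

>>> carry_out(deltas=[{"dx": 0, "dy": -0.0006, "dz": 0.0025, "rx": -1.4, "ry": 0, "rz": 0, "hand": -1}, {"dx": 0, "dy": -0.0005, "dz": 0.005, "rx": -2.8, "ry": 0, "rz": 0, "hand": -1}, {"dx": 0, "dy": -0.0005, "dz": 0.005, "rx": -2.8, "ry": 0, "rz": 0, "hand": -1}])

```text
t: 6.0
ee_pos: [0.5684, 0.264, 0.1292]
tcp_rot: [0.751, -0.622, 0.11, 0.194]
ft_force: [-4.1, -4.5, -3.9]
finger_gap: 0.0138
```

```bash
python3 r.py .2,4 .05,5.5
```

```text
t 6.0 toolrot 0.154 swing 0.135 pull 3.35 mm | F x 2.8, against swing 5.0, outward -4.5 | M_x 1.32 gap 0.0138
.2,4 [ 0.3 -0.6  5.8] [-2.62 -0.18 -0.22]
.05,5.5 [ 0.3 -1.7 -6.9] [ 5.97 -0.18 -0.19]
```

>>> carry_out(deltas=[{"dx": 0, "dy": -0.0005, "dz": -0.007, "rx": 5.9, "ry": 0, "rz": 0, "hand": -1}, {"dx": 0, "dy": -0.0018, "dz": -0.007, "rx": 5.9, "ry": 0, "rz": 0, "hand": -1}, {"dx": 0, "dy": -0.0018, "dz": -0.007, "rx": 5.9, "ry": 0, "rz": 0, "hand": -1}])

```text
t: 6.3
ee_pos: [0.5698, 0.2554, 0.1288]
tcp_rot: [0.782, -0.582, 0.121, 0.188]
ft_force: [-2.8, 1.1, -6.0]
finger_gap: 0.0137
```

```bash
python3 r.py .1,5.5 .15,5.5 .2,5.5
```

```text
t 6.3 toolrot 0.051 swing 0.034 pull 5.54 mm | F x -0.1, against swing 0.8, outward -6.6 | M_x 0.29 gap 0.0137
.1,5.5 [0.2 0.1 5.9] [-2.81 -0.34 -0.25]
.15,5.5 [ 0.1  0.4 10.2] [-5.67 -0.34 -0.26]
.2,5.5 [ 0.1  1.  14.4] [-8.54 -0.34 -0.27]
```

>>> carry_out(deltas=[{"dx": 0, "dy": 0, "dz": 0.005, "rx": -2.8, "ry": 0, "rz": 0, "hand": -1}, {"dx": 0, "dy": 0.0002, "dz": 0.01, "rx": -5.6, "ry": 0, "rz": 0, "hand": -1}, {"dx": 0, "dy": 0.0004, "dz": 0.012, "rx": -7, "ry": 0, "rz": 0, "hand": -1}, {"dx": 0, "dy": 0.0004, "dz": 0.012, "rx": -7, "ry": 0, "rz": 0, "hand": -1}])

```text
t: 6.7
ee_pos: [0.5695, 0.265, 0.1312]
tcp_rot: [0.742, -0.632, 0.11, 0.195]
ft_force: [-3.4, -8.4, -4.0]
finger_gap: 0.0138
```

```bash
python3 r.py .2,5.5 .05,7
```

```text
t 6.7 toolrot 0.180 swing 0.152 pull 5.47 mm | F x 2.8, against swing 8.7, outward -3.8 | M_x 1.95 gap 0.0138
.2,5.5 [-0.1 -0.   4.6] [-1.16 -0.43 -0.32]
.05,7 [ 0.  -0.8 -8.4] [ 7.43 -0.43 -0.28]
```

>>> carry_out(deltas=[{"dx": 0, "dy": -0.0003, "dz": -0.008, "rx": 7.4, "ry": -0.4, "rz": -0.3, "hand": -1}, {"dx": 0, "dy": -0.0008, "dz": -0.008, "rx": 7.4, "ry": -0.4, "rz": -0.3, "hand": -1}, {"dx": 0, "dy": -0.0008, "dz": -0.008, "rx": 7.4, "ry": -0.4, "rz": -0.3, "hand": -1}])

```text
t: 7.0
ee_pos: [0.5704, 0.2557, 0.13]
tcp_rot: [0.782, -0.582, 0.119, 0.187]
ft_force: [-3.9, 1.7, -5.3]
finger_gap: 0.0133
```

```bash
python3 r.py .2,7 .18,7
```

```text
t 7.0 toolrot 0.050 swing 0.040 pull 6.79 mm | F x 1.1, against swing -0.1, outward -6.7 | M_x 0.32 gap 0.0133
.2,7 [ 0.1  0.8 14.1] [-8.58 -0.18 -0.06]
.18,7 [ 0.1  0.5 12.3] [-7.43 -0.18 -0.06]
```

>>> carry_out(deltas=[{"dx": 0, "dy": -0.0002, "dz": 0.005, "rx": -2.8, "ry": 0, "rz": 0, "hand": -1}, {"dx": 0, "dy": 0.0003, "dz": 0.01, "rx": -5.6, "ry": 0, "rz": 0, "hand": -1}, {"dx": 0, "dy": 0.0005, "dz": 0.0125, "rx": -7.4, "ry": 0, "rz": 0, "hand": -1}, {"dx": 0, "dy": 0.0005, "dz": 0.0125, "rx": -7.4, "ry": 0, "rz": 0, "hand": -1}])

```text
t: 7.4
ee_pos: [0.57, 0.2655, 0.1326]
tcp_rot: [0.741, -0.634, 0.107, 0.194]
ft_force: [-2.6, -10.6, -3.7]
finger_gap: 0.0132
```

```bash
python3 r.py .2,7 .05,8.5
```

```text
t 7.4 toolrot 0.187 swing 0.160 pull 6.78 mm | F x 2.5, against swing 10.9, outward -2.9 | M_x 2.28 gap 0.0132
.2,7 [-0.1 -0.2  3.9] [-0.74 -0.29 -0.11]
.05,8.5 [ 0.  -0.9 -9.3] [ 7.86 -0.28 -0.07]
```

>>> carry_out(deltas=[{"dx": 0, "dy": -0.0003, "dz": -0.009, "rx": 7.8, "ry": -0.3, "rz": -0.1, "hand": -1}, {"dx": 0, "dy": -0.0011, "dz": -0.009, "rx": 7.8, "ry": -0.3, "rz": -0.1, "hand": -1}, {"dx": 0, "dy": -0.0011, "dz": -0.009, "rx": 7.8, "ry": -0.3, "rz": -0.1, "hand": -1}])

```text
t: 7.7
ee_pos: [0.5712, 0.2552, 0.1315]
tcp_rot: [0.782, -0.582, 0.119, 0.187]
ft_force: [-3.7, 1.8, -6.1]
finger_gap: 0.0134
```

```bash
python3 r.py .18,8.5
```

```text
t 7.7 toolrot 0.051 swing 0.040 pull 8.52 mm | F x 0.6, against swing 0.0, outward -7.3 | M_x 0.32 gap 0.0134
.18,8.5 [ 0.1  0.8 12.6] [-7.41 -0.13 -0.06]
```

>>> carry_out(deltas=[{"dx": 0, "dy": 0.0001, "dz": 0.005, "rx": -2.8, "ry": 0, "rz": 0, "hand": -1}, {"dx": 0, "dy": 0.0005, "dz": 0.01, "rx": -5.6, "ry": 0, "rz": 0, "hand": -1}, {"dx": 0, "dy": 0.0008, "dz": 0.0125, "rx": -7.4, "ry": 0, "rz": 0, "hand": -1}, {"dx": 0, "dy": 0.0008, "dz": 0.0125, "rx": -7.4, "ry": 0, "rz": 0, "hand": -1}])

```text
t: 8.1
ee_pos: [0.5706, 0.2658, 0.1339]
tcp_rot: [0.741, -0.634, 0.106, 0.195]
ft_force: [-3.2, -7.5, -4.4]
finger_gap: 0.0135
```

```bash
python3 r.py .2,8.5 .05,10
```

```text
t 8.1 toolrot 0.186 swing 0.165 pull 8.16 mm | F x 2.2, against swing 7.9, outward -4.3 | M_x 1.83 gap 0.0135
.2,8.5 [-0.1 -0.4  3.5] [-0.78 -0.2  -0.1 ]
.05,10 [ 0.  -1.  -9.9] [ 7.81 -0.19 -0.07]
```

>>> carry_out(deltas=[{"dx": 0, "dy": -0.0004, "dz": -0.0095, "rx": 7.8, "ry": -0.2, "rz": -0.1, "hand": -1}, {"dx": 0, "dy": -0.0011, "dz": -0.0095, "rx": 7.8, "ry": -0.2, "rz": -0.1, "hand": -1}, {"dx": 0, "dy": -0.0011, "dz": -0.0095, "rx": 7.8, "ry": -0.2, "rz": -0.1, "hand": -1}])

```text
t: 8.4
ee_pos: [0.5718, 0.2548, 0.1326]
tcp_rot: [0.782, -0.582, 0.119, 0.187]
ft_force: [-3.1, 3.1, -6.0]
finger_gap: 0.0136
```

```bash
python3 r.py .18,10
```

```text
t 8.4 toolrot 0.050 swing 0.039 pull 9.84 mm | F x -0.1, against swing -1.2, outward -7.3 | M_x 0.35 gap 0.0136
.18,10 [ 0.   0.6 12.8] [-7.46 -0.16 -0.07]
```

>>> carry_out(deltas=[{"dx": 0, "dy": 0, "dz": 0.005, "rx": -2.8, "ry": 0, "rz": 0, "hand": -1}, {"dx": 0, "dy": 0.0004, "dz": 0.01, "rx": -5.6, "ry": 0, "rz": 0, "hand": -1}, {"dx": 0, "dy": 0.0006, "dz": 0.0128, "rx": -7.4, "ry": 0, "rz": 0, "hand": -1}, {"dx": 0, "dy": 0.0006, "dz": 0.0128, "rx": -7.4, "ry": 0, "rz": 0, "hand": -1}])

```text
t: 8.8
ee_pos: [0.571, 0.2679, 0.1361]
tcp_rot: [0.742, -0.632, 0.106, 0.195]
ft_force: [-2.6, -1.2, -3.9]
finger_gap: 0.0135
```

```bash
python3 r.py .2,10 .05,11.5
```

```text
t 8.8 toolrot 0.182 swing 0.187 pull 10.11 mm | F x 0.9, against swing 1.7, outward -4.4 | M_x 0.70 gap 0.0135
.2,10 [0.1 0.1 1.1] [-1.01 -0.08 -0.06]
.05,11.5 [  0.1  -0.6 -12.6] [ 7.58 -0.06 -0.05]
```

Little resistance at a swing of 0.187: it looks to be passing. Continuing at this pull.

```bash
python3 r.py .25,10.2 .3,10.2 .38,10.2
```

```text
t 8.8 toolrot 0.182 swing 0.187 pull 10.11 mm | F x 0.9, against swing 1.7, outward -4.4 | M_x 0.70 gap 0.0135
.25,10.2 [0.1 0.1 5.6] [-3.88 -0.08 -0.07]
.3,10.2 [ 0.1  0.5 10.1] [-6.74 -0.09 -0.07]
.38,10.2 [ 0.1  1.7 17.2] [-11.33  -0.09  -0.08]
```

>>> carry_out(deltas=[{"dx": 0, "dy": 0.0003, "dz": 0.003, "rx": -2, "ry": 0, "rz": 0, "hand": -1}, {"dx": 0, "dy": 0.0007, "dz": 0.006, "rx": -4, "ry": 0, "rz": 0, "hand": -1}, {"dx": 0, "dy": 0.0007, "dz": 0.006, "rx": -4, "ry": 0, "rz": 0, "hand": -1}])

```text
t: 9.1
ee_pos: [0.5699, 0.2762, 0.1375]
tcp_rot: [0.72, -0.658, 0.097, 0.199]
ft_force: [-1.5, 1.0, -0.9]
finger_gap: 0.0136
```

```bash
python3 r.py .3,10.2 .38,10.2 .46,10.2
```

```text
t 9.1 toolrot 0.253 swing 0.277 pull 10.25 mm | F x 0.8, against swing -1.1, outward -1.5 | M_x 0.17 gap 0.0136
.3,10.2 [0.4 0.1 1.6] [-2.71  0.1   0.01]
.38,10.2 [0.4 0.8 8.8] [-7.3   0.09  0.01]
.46,10.2 [ 0.4  2.  15.9] [-1.188e+01  8.000e-02  1.000e-02]
```

```bash
python3 - <<'E'
from h import *
p,d=env.read_camera("scene")
cv2.imwrite("pics/s3z.png",cv2.resize(p[260:380,340:500,::-1],None,fx=5,fy=5,interpolation=cv2.INTER_CUBIC)[:600])
E
```

```text
(no output)
```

View pics/s3z.png

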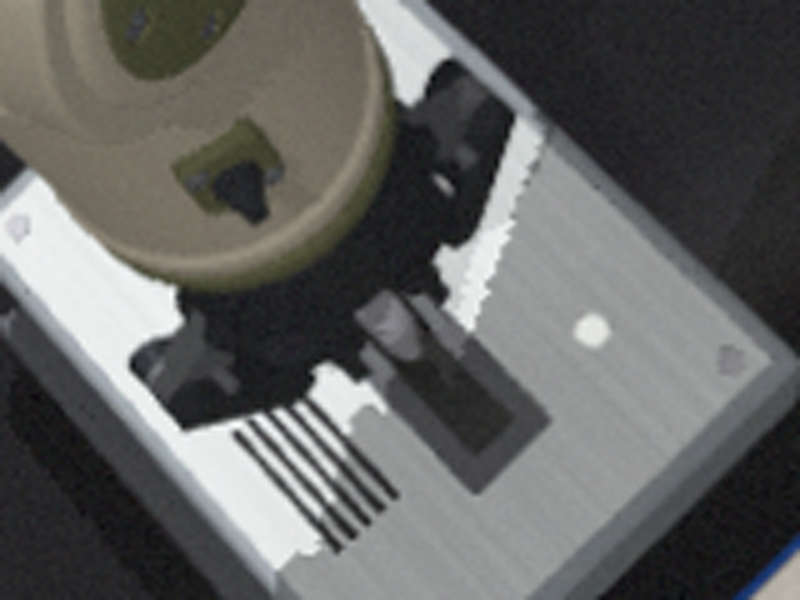

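The bat (400,320 in this crop) is still between the pads and travelling with them. Continuing.

>>> carry_out(deltas=[{"dx": 0, "dy": 0.0001, "dz": 0.0045, "rx": -3.5, "ry": 0, "rz": 0, "hand": -1}, {"dx": 0, "dy": 0.0008, "dz": 0.009, "rx": -7.2, "ry": 0, "rz": 0, "hand": -1}, {"dx": 0, "dy": 0.0008, "dz": 0.009, "rx": -7.2, "ry": 0, "rz": 0, "hand": -1}])

```text
t: 9.45
ee_pos: [0.5676, 0.2877, 0.1378]
tcp_rot: [-0.678, 0.701, -0.083, -0.206]
ft_force: [0.1, 0.2, -2.8]
finger_gap: 0.0136
```

```bash
python3 r.py .38,10.2 .46,10.2 .54,10.2 .62,10.2
```

```text
t 9.4 toolrot 0.377 swing 0.406 pull 10.05 mm | F x -1.3, against swing -0.2, outward -2.5 | M_x -0.01 gap 0.0136
.38,10.2 [ 0.8 -0.2 -2.9] [-0.17  0.32  0.03]
.46,10.2 [0.8 0.1 4.3] [-4.76  0.31  0.04]
.54,10.2 [ 0.8  1.  11.4] [-9.34  0.3   0.05]
.62,10.2 [ 0.8  2.5 18.5] [-13.92   0.28   0.06]
```

>>> carry_out(deltas=[{"dx": 0, "dy": 0, "dz": 0.0045, "rx": -4.5, "ry": 0, "rz": 0, "hand": -1}, {"dx": 0, "dy": 0.0006, "dz": 0.009, "rx": -8, "ry": 0, "rz": 0, "hand": -1}, {"dx": 0, "dy": 0.0015, "dz": 0.0135, "rx": -11, "ry": 0, "rz": 0, "hand": -1}, {"dx": 0, "dy": 0.0015, "dz": 0.0135, "rx": -11, "ry": 0, "rz": 0, "hand": -1}])

```text
t: 9.85
ee_pos: [0.5634, 0.3024, 0.1347]
tcp_rot: [-0.608, 0.762, -0.063, -0.215]
ft_force: [-1.0, -1.3, -7.9]
finger_gap: 0.0134
```

```bash
python3 r.py .62,10.2 .7,10.2 .74,10.2 .76,10.2
```

```text
t 9.8 toolrot 0.569 swing 0.584 pull 8.43 mm | F x -2.1, against swing -0.4, outward -7.8 | M_x -0.15 gap 0.0134
.62,10.2 [ 1.  -1.7  3. ] [-2.93  0.48 -0.01]
.7,10.2 [ 1.1 -1.  10.1] [-7.51  0.47  0.01]
.74,10.2 [ 1.1 -0.5 13.7] [-9.8   0.47  0.01]
.76,10.2 [ 1.1 -0.1 15.5] [-10.95   0.46   0.02]
```

>>> carry_out(deltas=[{"dx": 0.0005, "dy": -0.0012, "dz": 0.001, "rx": -1, "ry": 0, "rz": 0, "hand": -1}, {"dx": 0.0005, "dy": -0.001, "dz": 0.005, "rx": -4, "ry": 0, "rz": 0, "hand": -1}, {"dx": 0.0005, "dy": -0.0005, "dz": 0.0095, "rx": -7.2, "ry": 0, "rz": 0, "hand": -1}, {"dx": 0.0005, "dy": -0.0001, "dz": 0.0135, "rx": -9.8, "ry": 0, "rz": 0, "hand": -1}, {"dx": 0.0005, "dy": -0.0001, "dz": 0.0135, "rx": -9.8, "ry": 0, "rz": 0, "hand": -1}])

```text
t: 10.35
ee_pos: [0.5598, 0.3156, 0.1311]
tcp_rot: [-0.54, 0.811, -0.044, -0.221]
ft_force: [-1.0, -5.7, -6.3]
finger_gap: 0.0135
```

```bash
python3 r.py  .76,10 .76,5 .76,0 .74,0
```

```text
t 10.3 toolrot 0.741 swing 0.746 pull 8.65 mm | F x -0.8, against swing 2.7, outward -8.0 | M_x 0.09 gap 0.0135
.76,10 [ 0.6 -1.3  1.1] [-1.08  0.55 -0.04]
.76,5 [0.6 3.7 1.1] [-1.08  0.55 -0.04]
.76,0 [0.6 8.7 1. ] [-1.08  0.55 -0.04]
.74,0 [ 0.6  8.6 -0.6] [ 0.06  0.55 -0.05]
```

>>> carry_out(deltas=[{"dx": 0, "dy": 0.002, "dz": 0, "rx": 0, "ry": 0, "rz": 0, "hand": -1}, {"dx": 0, "dy": 0.004, "dz": 0, "rx": 0, "ry": 0, "rz": 0, "hand": -1}, {"dx": 0, "dy": 0.006, "dz": 0, "rx": 0, "ry": 0, "rz": 0, "hand": -1}, {"dx": 0, "dy": 0.006, "dz": 0, "rx": 0, "ry": 0, "rz": 0, "hand": -1}])

```text
t: 10.75
ee_pos: [0.5585, 0.3122, 0.1261]
tcp_rot: [-0.54, 0.811, -0.045, -0.22]
ft_force: [-2.6, -1.7, -4.3]
finger_gap: 0.0137
```

```bash
python3 r.py  .76,0 .74,0
```

```text
t 10.8 toolrot 0.740 swing 0.736 pull 2.60 mm | F x 0.9, against swing -0.6, outward -5.2 | M_x -0.35 gap 0.0137
.76,0 [0.4 2.6 2. ] [-1.14  0.47 -0.04]
.74,0 [0.4 2.6 0.4] [ 0.    0.47 -0.04]
```

Spring still pulling home (5 N). Lowering the rest.

>>> carry_out(deltas=[{"dx": 0, "dy": 0.0015, "dz": 0.0007, "rx": 0, "ry": 0, "rz": 0, "hand": -1}, {"dx": 0, "dy": 0.003, "dz": 0.0012, "rx": 0, "ry": 0, "rz": 0, "hand": -1}, {"dx": 0, "dy": 0.0035, "dz": 0.0012, "rx": 0, "ry": 0, "rz": 0, "hand": -1}, {"dx": 0, "dy": 0.0035, "dz": 0.0012, "rx": 0, "ry": 0, "rz": 0, "hand": -1}])

```text
t: 11.15
ee_pos: [0.5572, 0.3115, 0.1229]
tcp_rot: [-0.54, 0.811, -0.045, -0.22]
ft_force: [-1.0, -3.5, -2.3]
finger_gap: 0.0137
```

```bash
python3 r.py  .76,0 .74,0
```

```text
t 11.2 toolrot 0.740 swing 0.744 pull -0.83 mm | F x 0.5, against swing 2.1, outward -3.7 | M_x 0.10 gap 0.0137
.76,0 [ 0.3 -0.8  1.3] [-1.12  0.44 -0.03]
.74,0 [ 0.3 -0.8 -0.3] [ 0.03  0.44 -0.03]
```

>>> carry_out(deltas=[{"dx": 0, "dy": 0.001, "dz": 0, "rx": 0, "ry": 0, "rz": 0, "hand": -1}, {"dx": 0, "dy": 0.002, "dz": 0, "rx": 0, "ry": 0, "rz": 0, "hand": -1}, {"dx": 0, "dy": 0.002, "dz": 0, "rx": 0, "ry": 0, "rz": 0, "hand": -1}])

```text
t: 11.45
ee_pos: [0.5572, 0.3114, 0.1227]
tcp_rot: [-0.541, 0.811, -0.044, -0.219]
ft_force: [2.1, 0.7, 4.2]
finger_gap: 0.0135
```

```bash
python3 r.py  .76,0 .74,0
```

```text
t 11.4 toolrot 0.739 swing 0.744 pull -1.10 mm | F x -0.3, against swing 1.4, outward 4.5 | M_x 0.04 gap 0.0135
.76,0 [ 0.3 -1.1  1.2] [-1.21  0.41  0.13]
.74,0 [ 0.3 -1.1 -0.4] [-0.06  0.42  0.13]
```

Seated: the force reversed to +4.5 N. Release and retreat along the bat.

>>> carry_out(deltas=[{"dx": 0, "dy": 0, "dz": 0, "rx": 0, "ry": 0, "rz": 0, "hand": 0.2}, {"dx": 0, "dy": 0, "dz": 0, "rx": 0, "ry": 0, "rz": 0, "hand": 0.2}, {"dx": 0, "dy": 0, "dz": 0, "rx": 0, "ry": 0, "rz": 0, "hand": 0.2}, {"dx": 0, "dy": -0.02, "dz": 0, "rx": 0, "ry": 0, "rz": 0, "hand": 0.2}, {"dx": 0, "dy": -0.05, "dz": 0, "rx": 0, "ry": 0, "rz": 0, "hand": 0.2}])

```text
t: 11.95
ee_pos: [0.5723, 0.3309, 0.1646]
tcp_rot: [-0.54, 0.811, -0.045, -0.22]
ft_force: [1.4, -0.1, -0.0]
finger_gap: 0.0515
```

>>> carry_out(deltas=[{"dx": 0, "dy": -0.04, "dz": 0, "rx": 0, "ry": 0, "rz": 0, "hand": 0.2}, {"dx": 0, "dy": -0.07, "dz": 0, "rx": 5, "ry": 0, "rz": 0, "hand": -0.5}, {"dx": 0, "dy": -0.07, "dz": -0.02, "rx": 12, "ry": 0, "rz": 0, "hand": -1}, {"dx": 0, "dy": -0.07, "dz": -0.04, "rx": 20, "ry": 0, "rz": 0, "hand": -1}, {"dx": 0, "dy": -0.07, "dz": -0.06, "rx": 21.5, "ry": 0, "rz": 0, "hand": -1}])

```text
t: 12.45
ee_pos: [0.6145, 0.3006, 0.246]
tcp_rot: [-0.684, 0.696, -0.085, -0.201]
ft_force: [0.0, -0.0, 0.9]
finger_gap: 0.0
```

```bash
cat > b.py <<'E'
import sys
from h import *
h=float(sys.argv[1])
p=wor([0,.0715,h]); yt=-n; xt=-xf
R=Rn.from_matrix(np.stack([xt,yt,np.cross(xt,yt)],1)); o=env.get_obs()
print(p.round(4),o['ee_pos'].round(4),o['t'],"panel",pan(o['ee_pos']).round(4),"Fn",(o['ft_force']@n).round(2),o['ft_force'].round(1),"gap",round(o['finger_gap'],4)); print(*delta(p,R,o)); print(o['joint_positions'].round(2))
E
python3 b.py .06
python3 - <<'E'
from h import *
p,d=env.read_camera("scene")
cv2.imwrite("pics/s4z.png",cv2.resize(p[180:380,280:540,::-1],None,fx=3,fy=3)[:600])
W=cloud("scene",d);S=pan(W[d>0])
s=S[(abs(S[:,0])<.012)&(S[:,1]>-.12)&(S[:,1]<.03)&(S[:,2]>.008)&(S[:,2]<.05)]
for lo in range(8,48,4):
    b=s[(s[:,2]>lo/1e3)&(s[:,2]<lo/1e3+.004)]
    if len(b):print(lo,len(b),"x",b[:,0].min().round(4),b[:,0].max().round(4),"y",b[:,1].min().round(4),b[:,1].max().round(4))
E
```

```text
[0.6003 0.1858 0.1687] [0.6145 0.3006 0.246 ] 12.45 panel [ 0.0002 -0.0391  0.1445] Fn 0.87 [ 0.  -0.   0.9] gap 0.0
[  -0.3   82.4 -112.2] [-1.08 -0.15  0.56]
[-0.44  0.91 -0.01  0.56 -0.13  2.05 -0.31]
8 1 x -0.001 -0.001 y -0.0524 -0.0524
16 1 x -0.0022 -0.0022 y -0.0545 -0.0545
20 2 x -0.0001 0.002 y -0.0555 -0.0553
24 16 x -0.0075 0.0085 y -0.0735 -0.0572
28 40 x -0.0075 0.0074 y -0.073 -0.0577
32 52 x -0.0064 0.0062 y -0.0723 -0.0591
36 1 x -0.0024 -0.0024 y -0.064 -0.064
```

View pics/s4z.png

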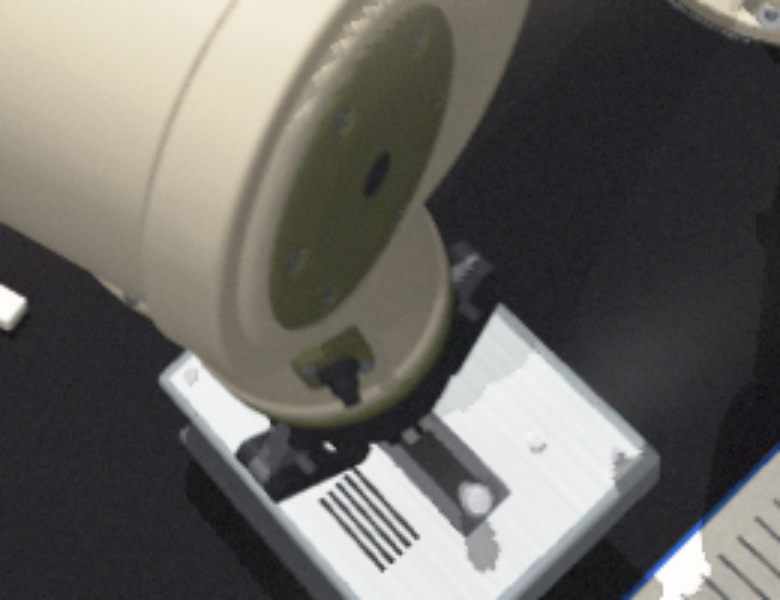

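The bat now leans away from the button at (475,497). Its head centre is at panel y ≈ −65 mm, mirroring the start, at home height. Moving over the button with the fingers shut.

>>> carry_out(deltas=[{"dx": 0, "dy": 0.01, "dz": -0.03, "rx": 0, "ry": 0, "rz": 0, "hand": -1}, {"dx": 0, "dy": 0.03, "dz": -0.07, "rx": 0, "ry": 0, "rz": 0, "hand": -1}, {"dx": 0, "dy": 0.05, "dz": -0.112, "rx": -1, "ry": -0.1, "rz": 0.5, "hand": -1}, {"dx": 0, "dy": 0.08, "dz": -0.112, "rx": -1, "ry": -0.1, "rz": 0.5, "hand": -1}, {"dx": 0, "dy": 0.082, "dz": -0.112, "rx": -1, "ry": -0.1, "rz": 0.5, "hand": -1}])

```text
t: 13.0
ee_pos: [0.5986, 0.1807, 0.1651]
tcp_rot: [-0.676, 0.702, -0.09, -0.206]
ft_force: [-0.6, 1.4, -0.2]
finger_gap: 0.0
```

```bash
python3 b.py .024; python3 - <<'E'
from h import *
for c in ["scene","top"]:
    p,d=env.read_camera(c); 
    z=p[180:380,280:540] if c=="scene" else p[120:300,120:380]
    cv2.imwrite(f"pics/{c}5z.png",cv2.resize(z[:,:,::-1],None,fx=3,fy=3)[:600])
E
```

```text
[0.5859 0.1833 0.1358] [0.5986 0.1807 0.1651] 13.0 panel [0.0008 0.0763 0.0557] Fn -0.32 [-0.6  1.4 -0.2] gap 0.0
[ 1.1 31.7  4.7] [-0.07 -0.34 -0.46]
[-0.32  0.77  0.01  0.98 -0.07  1.81 -0.14]
```

View pics/scene5z.png

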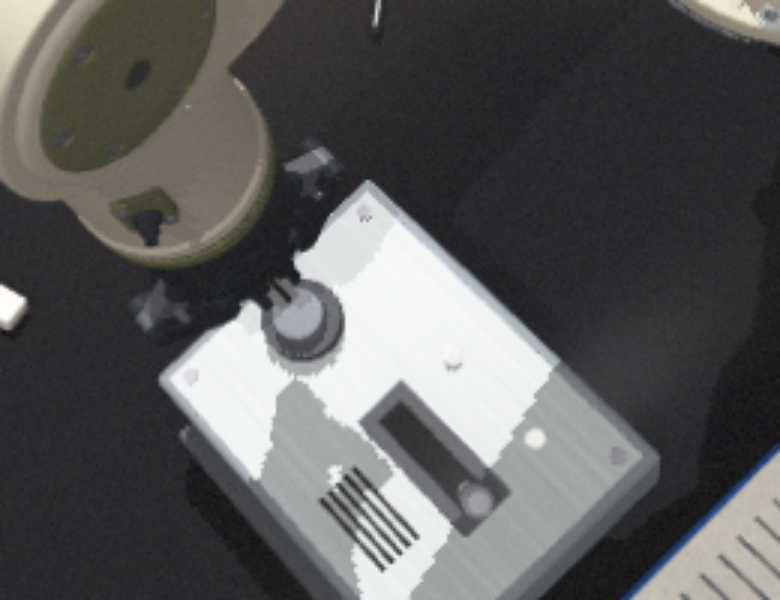

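The bat sits home at (477,497), and the finger tips are above the button at (298,318). Closing on the button now.

>>> carry_out(deltas=[{"dx": 0.001, "dy": 0.01, "dz": 0.0047, "rx": 0, "ry": -0.3, "rz": -0.4, "hand": -1}, {"dx": 0.001, "dy": 0.022, "dz": 0.0047, "rx": 0, "ry": -0.3, "rz": -0.4, "hand": -1}, {"dx": 0.001, "dy": 0.029, "dz": 0.0047, "rx": 0, "ry": -0.3, "rz": -0.4, "hand": -1}, {"dx": 0.001, "dy": 0.031, "dz": 0.0047, "rx": 0, "ry": -0.3, "rz": -0.4, "hand": -1}])

```text
t: 13.5
ee_pos: [0.5885, 0.1877, 0.1405]
tcp_rot: [-0.678, 0.701, -0.082, -0.205]
ft_force: [-0.5, 0.3, 0.7]
finger_gap: -0.0001
```

```bash
python3 b.py .016
```

```text
[0.5828 0.1827 0.1284] [0.5885 0.1877 0.1405] 13.5 panel [-0.0011  0.0676  0.0297] Fn 0.46 [-0.5  0.3  0.7] gap -0.0001
[-1.2 13.7 -3.9] [-0.1   0.28  0.34]
[-0.33  0.75  0.    1.06 -0.06  1.73 -0.14]
```

>>> carry_out(deltas=[{"dx": 0, "dy": 0.003, "dz": -0.0025, "rx": 0, "ry": 0, "rz": 0.2, "hand": -1}, {"dx": 0, "dy": 0.006, "dz": -0.003, "rx": 0, "ry": 0, "rz": 0.2, "hand": -1}, {"dx": 0, "dy": 0.009, "dz": -0.003, "rx": 0, "ry": 0, "rz": 0.2, "hand": -1}, {"dx": 0, "dy": 0.011, "dz": -0.003, "rx": 0, "ry": 0, "rz": 0.2, "hand": -1}, {"dx": 0, "dy": 0.011, "dz": -0.003, "rx": 0, "ry": 0, "rz": 0.2, "hand": -1}])

```text
t: 14.0
ee_pos: [0.5851, 0.1838, 0.1306]
tcp_rot: [-0.678, 0.701, -0.083, -0.206]
ft_force: [2.4, -0.3, 1.9]
finger_gap: -0.0004
```

```bash
python3 b.py .016
```

```text
[0.5828 0.1827 0.1284] [0.5851 0.1838 0.1306] 14.0 panel [-0.0014  0.0708  0.019 ] Fn 2.64 [ 2.4 -0.3  1.9] gap -0.0004
[-1.4  3.  -0.7] [-0.09  0.26  0.19]
[-0.32  0.75  0.    1.09 -0.06  1.71 -0.14]
```

Contact is made: 2.6 N at a height of 19 mm. Pressing until the force rises well past 5 N.

>>> carry_out(deltas=[{"dx": 0, "dy": 0.002, "dz": 0, "rx": 0, "ry": 0, "rz": 0, "hand": -1}, {"dx": 0, "dy": 0.0035, "dz": 0, "rx": 0, "ry": 0, "rz": 0, "hand": -1}, {"dx": 0, "dy": 0.005, "dz": 0, "rx": 0, "ry": 0, "rz": 0, "hand": -1}, {"dx": 0, "dy": 0.005, "dz": 0, "rx": 0, "ry": 0, "rz": 0, "hand": -1}])

```text
t: 14.4
ee_pos: [0.5836, 0.1835, 0.1271]
tcp_rot: [-0.678, 0.701, -0.082, -0.205]
ft_force: [2.5, -0.9, 8.1]
finger_gap: 0.0004
```

```bash
python3 b.py .016
```

```text
[0.5828 0.1827 0.1284] [0.5836 0.1835 0.1271] 14.4 panel [-0.0014  0.0708  0.0152] Fn 8.33 [ 2.5 -0.9  8.1] gap 0.0004
[-1.4 -0.8 -0.7] [-0.11  0.26  0.3 ]
[-0.32  0.75  0.    1.1  -0.06  1.69 -0.14]
```

>>> carry_out(deltas=[{"dx": 0, "dy": 0.002, "dz": 0, "rx": 0, "ry": 0, "rz": 0, "hand": -1}, {"dx": 0, "dy": 0.003, "dz": 0, "rx": 0, "ry": 0, "rz": 0, "hand": -1}, {"dx": 0, "dy": 0.003, "dz": 0, "rx": 0, "ry": 0, "rz": 0, "hand": -1}])

```text
t: 14.7
ee_pos: [0.5836, 0.1835, 0.1269]
tcp_rot: [-0.679, 0.701, -0.081, -0.204]
ft_force: [3.9, -0.9, 14.7]
finger_gap: 0.0002
```

```bash
python3 b.py .016
```

```text
[0.5828 0.1827 0.1284] [0.5836 0.1835 0.1269] 14.7 panel [-0.0015  0.0708  0.015 ] Fn 14.9 [ 3.9 -0.9 14.7] gap 0.0002
[-1.5 -1.  -0.7] [-0.14  0.26  0.54]
[-0.32  0.75  0.    1.11 -0.06  1.69 -0.14]
```

Bottomed out: 14.9 N with only 0.2 mm more travel. Retreating.

>>> carry_out(deltas=[{"dx": 0, "dy": -0.01, "dz": 0, "rx": 0, "ry": 0, "rz": 0, "hand": -1}, {"dx": 0, "dy": -0.04, "dz": 0, "rx": 0, "ry": 0, "rz": 0, "hand": -1}, {"dx": 0, "dy": -0.07, "dz": 0, "rx": 0, "ry": 0, "rz": 0, "hand": -1}, {"dx": 0, "dy": -0.1, "dz": 0, "rx": 0, "ry": 0, "rz": 0, "hand": -1}, {"dx": 0, "dy": -0.11, "dz": 0, "rx": 0, "ry": 0, "rz": 0, "hand": -1}])

```text
t: 15.2
ee_pos: [0.6276, 0.1911, 0.2307]
tcp_rot: [-0.679, 0.701, -0.079, -0.203]
ft_force: [0.1, -0.1, 0.2]
finger_gap: 0.0001
```

>>> carry_out(deltas=[{"dx": 0, "dy": -0.01, "dz": -0.02, "rx": 0, "ry": 0, "rz": 0, "hand": -1}, {"dx": 0, "dy": -0.01, "dz": -0.05, "rx": 0, "ry": 0, "rz": 0, "hand": -1}, {"dx": 0, "dy": -0.01, "dz": -0.08, "rx": 0, "ry": 0, "rz": 0, "hand": -1}, {"dx": 0, "dy": -0.01, "dz": -0.1, "rx": 0, "ry": 0, "rz": 0, "hand": -1}, {"dx": 0, "dy": -0.01, "dz": -0.1, "rx": 0, "ry": 0, "rz": 0, "hand": -1}])

```text
t: 15.7
ee_pos: [0.6495, 0.0894, 0.2391]
tcp_rot: [-0.679, 0.702, -0.082, -0.201]
ft_force: [0.9, 0.7, -0.1]
finger_gap: 0.0002
```

```bash
python3 - <<'E'
from h import *
p,d=env.read_camera("scene")
cv2.imwrite("pics/s6.png",p[:,:,::-1])
W=cloud("scene",d);S=pan(W[d>0])
s=S[(abs(S[:,0])<.012)&(S[:,1]>-.12)&(S[:,1]<.03)&(S[:,2]>.022)&(S[:,2]<.05)]
print("bat",len(s),s.min(0),s.max(0))
s=S[(abs(S[:,0])<.012)&(S[:,1]>.062)&(S[:,1]<.082)&(S[:,2]>.01)&(S[:,2]<.03)];print("btn h",np.median(s[:,2]) if len(s) else None)
for t in ["beaker_mid","eraser_mid"]:
    print(t,[(x['location'].round(3) if hasattr(x['location'],'round') else x['location'],round(x['confidence'],2)) for x in env.recognise("scene",t)[:2]])
o=env.get_obs();print(o['t'],o['ee_pos'],o['ft_force'],o['qd'].round(2))
E
```

```text
bat 111 [-0.00749549 -0.07356392  0.02469321] [ 0.00844338 -0.05572586  0.03629544]
btn h 0.021250158876715365
beaker_mid [([0.5679, 0.0083, 0.0565], 0.58), ([0.5613, 0.2675, 0.1153], 0.55)]
eraser_mid [([0.7111, 0.0312, 0.0147], 0.82)]
15.85 [0.64885201 0.09460422 0.23921548] [ 0.67545277  0.88181668 -0.32272761] [-0.01 -0.   -0.01 -0.    0.   -0.    0.  ]
```

View pics/s6.png

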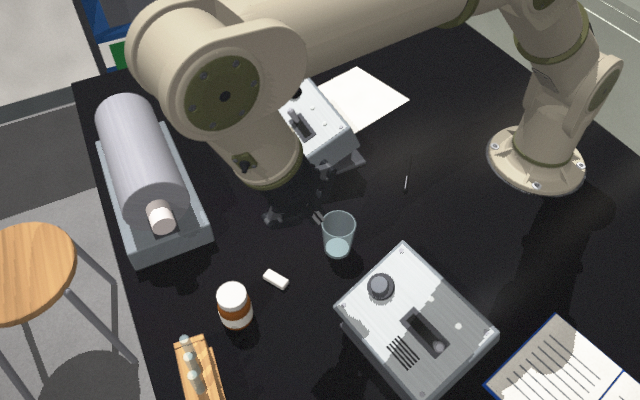

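The bat leans away from the button at (438,347), the button is out at (380,288), and the beaker and eraser haven't moved. Handing in.

```bash
python3 -c "
from cell import env
print(env.finish_job())"
```

```text
the job is handed in; nothing more can be done
None
```

The furnace unit's power toggle is switched on and its push button has been pressed and let go. I handed the job in at about 16 s; no verdict was reported.

- **Toggle:** I pulled the bat out in steps. Tries at about 4, 5.5, 7 and 8.5 mm were blocked, and it crossed at about 10 mm. I swung it to about 0.74 rad by tool pose and lowered it until the force reversed, which showed it was seated. The last picture shows the head mirroring where it started, at the same home height (about 36 mm).
- **Button:** I pressed it to its stop, about 6–7 mm by tool pose. The force rose to 15 N with no further travel. After letting go, its face measured 21 mm above the panel, which is fully out.
- **Bystanders:** The beaker and eraser were found in their starting places within measuring error. I never went near the pump unit's toggle at working height. The arm partly hid the pump unit in the last picture, so I did not measure its toggle again.
- **Wrist force:** One reading of about 50 N came during a fast move in free air, when joint 6 came up against its range limit (2.06 rad). The force was gone at the next reading, and it stayed under the 120 N limit.
- **Disagreement:** Early on, the bat measured about 3 mm from where the panel model put it, within the calibration and depth error. While crossing, the outward force dropped below what the spring should give. I checked with a picture that the bat was still in the grip.

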